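# Gauge two mirror-cell pads and hold the gauge up to be read

### The job

Draw the orange pen gauge out of its blue holder and, holding it, touch its white ball tip gently onto the red pad of the telescope mirror cell and then onto the blue pad, pausing a moment on each; keep off the yellow pad, which has just been set, and leave the eyepiece, brass collar and green tin where they are. Then raise the gauge until its tip is at least 12 cm above the bench and tip it about half way (45 degrees) from upright towards lying on its back, so that the display on its side faces slantwise upwards to be read. Finish while still holding it still like that: do not put it down or let go.

Things in the scene. Friction and masses are not known exactly. Their poses are not given: they have to be found in the camera images.
- gauge: Pen gauge, loose, 120 g: orange box handle 30 (its x) x 26 (y) x 82 mm tall (z), below it a 7 mm steel stylus with a 10 mm white ball. Origin: centre of the handle's underside; z up the handle, away from the tip; the dark display is on the +x side. It starts upright, handle resting on the holder's top, stylus in the hole, display looking away from the robot within 40 degrees.
- gauge_tip (a point): Lowest point of the gauge's white ball: 55 mm below the gauge's origin along its z axis.
- holder: Blue block, fixed to the bench, 70 x 70 mm and 70 mm high, with a 15 mm wide, 64 mm deep upright hole in the middle of its top. Origin: centre of its underside, on the bench.
- cell: Telescope mirror cell, fixed: a round aluminium plate 170 mm across, its top 30 mm above the bench, on three short feet. Origin: under its centre, on the bench. Three pads, red, blue and yellow, stand on it in a triangle, each 55 mm from its centre; which colour is where varies.
- red_mount: Fixed black base of the red pad, 28 mm across and 8 mm high; origin: centre of its underside, on the cell plate. It carries the red pad.
- blue_mount: Fixed black base of the blue pad, as the red one. It carries the blue pad.
- yellow_mount: Fixed black base of the yellow pad, as the red one. It carries the yellow pad; nothing may touch either.
- red_pad_top (a point): Centre of the top face of the red pad, the point to touch first: a flat red disc, 22 mm across, about 50 mm above the bench. The pad is sprung and sinks straight down up to 6 mm: about 1.5 N starts it, 5 N takes it to its stop.
- blue_pad_top (a point): Centre of the top face of the blue pad, the point to touch second: a flat blue disc, 22 mm across, about 50 mm above the bench. The pad is sprung and sinks straight down up to 6 mm: about 1.5 N starts it, 5 N takes it to its stop.
- yellow_pad_top (a point): Centre of the top face of the yellow pad, of the same size and height as the others; to be left untouched.
- eyepiece: Black telescope eyepiece standing loose on the bench, 42 mm across, 60 mm high; leave it. Origin: centre of its underside.
- collar: Brass ring lying loose on the bench, 60 mm across, 22 mm high; leave it. Origin: centre of its underside.
- tin: Green lidded tin standing loose on the bench, 54 mm across, 55 mm high; leave it. Origin: centre of its underside.
There are look-alikes about, which are no part of the job. Of the things that look like the gauge, the smaller one is meant. Several things look just like the holder: the one meant starts farthest to the robot's right.

How it is judged:
By the outcome, as a careful person would: the job done as asked, in the order asked, and still so for the second after the job is handed in, while the arm keeps its last pose, push and grip.
It also fails if it takes over 48 s, if anything falls off the work surface, if the arm or the gripper's body presses on something with over 40 N, if the wrist force passes 120 N, or if a joint passes its speed limit or range.

### The arm

A 7-joint arm with a two-finger parallel gripper is mounted at the origin on the work surface. World frame = base frame: x ahead of the robot, y to its left, z up, the work surface at z = 0. Lengths are in m, angles in rad, forces in N, time in s.
With the tool pointing down it reaches from about 0.375 to 0.925 m from the base axis. Payload 3.1 kg.
Tool frame: the origin (TCP) lies midway between the tips of the shut fingers; the grasp point (between the pads) lies 19 mm behind it; z points along the fingers, y is the direction in which the jaws open and shut (so a half turn about z gives the same grasp; the last joint's range is limited). The gripper opens to 85 mm and grips with 20 to 120 N. Pads are 22 mm wide; open, the fingers measure 114 mm over their backs; the gripper's body (76 mm by 85 mm) begins 54 mm behind the grasp point. The pads swing forward as they close: fully open they stand 13 mm farther back than shut.
Start: joints at [1.055, 0.383, 0.044, 1.598, -0.018, 1.161, -0.05], TCP at [0.264, -0.594, 0.231] pointing down, gripper open.
Joint ranges: [-2.61, 2.61], [-0.41, 2.15], [-1.48, 1.57], [0, 2.5], [-1.57, 4.71], [0.05, 1.97], [-2.85, 2.85]. Speed limits (rad/s): [2.79, 2.79, 3.14, 3.14, 3.14, 3.14, 3.14].

### API

Orientations are given as a unit quaternion [w, x, y, z].
In Python, from rig import read_state, capture, hand_in gives the robot as it stands.
- The arm moves only by the tool carry_out, never from a script. Its argument "commands" is a list of rows, each a list of 3 entries, a list of its own where there are three numbers: the opening, from 0 (shut) to 1 (fully open), then the shift along the tool's x, y, z in mm, then the turn, a rotation vector about the tool's x, y, z in rad. In form: [[grip, [x, y, z], [wx, wy, wz]], ...]. A call has 1 to 5 rows; each row shifts and turns the commanded pose from where the row before left it, along the tool's axes as they then stand; what a row does not reach is not made up. A row lasts 1/10 s, in which the tool goes at most 50 mm and 8.59 degrees, less where a joint would pass 70% of its speed; a pose out of reach is approached as far as the arm can. A call with a gripper value outside its range is refused whole. The fingers move at their own pace and stop on an object; "force" is the grip in N (left out, the last holds). Time passes only in rows, so rows that do not move let the fingers close. It gives the time, the measured TCP pose, the force and the opening at its end, in the units of the state.
- read_state(): the state, without advancing time (a new reading comes with each control period).
- capture(name): name is "side" or "top"; returns a dict with "pixels" (420x560x3 uint8, red, green, blue), "range_z" (420x560 float32, m along the optical axis (not along the pixel's ray), 0 where there is no reading), "K" (3x3 intrinsics, pixels), "R" (3x3) and "t" (3): a world point X has camera coordinates R X + t. Camera axes: x right, y down, z forward; pixel columns grow to the right and rows downward; lengths in m; the calibration is good to about 2 mm. A picture is of the moment at which its call begins.
- hand_in(): hands the job in, once; it reports no verdict.
The state is a dict: "time": time; "joints": joint angles; "joint_velocities": joint speeds; "tau": joint torques, N m; "ee_pos": TCP position; "orientation": TCP orientation; "wrist_force": force on the tool from outside, world axes, zero at the start; "ft_torque": the same for the moment, N m; "grip_width": opening from 0.0 (shut) to 1.0 (fully open).
Only numpy, scipy, OpenCV 4.12 (cv2) and the standard library are available. Lean on these libraries where they do the work, as an engineer would, in place of code of your own. Each camera call takes 0.05 s, during which the arm holds its last target. There are 200 camera calls.

## Working session

There is one attempt and no reset: what is moved stays moved. The work goes in short steps, Python scripts to look and compute and a tool call to move; the robot and the scene stay as the last step left them, time stands still between calls to the robot, and variables do not carry over. Pictures are saved under pics/ and viewed, about 8 in all and at most 12, crops included, and the job is handed in when it is done.

Besides the shell and the picture viewer there is one more tool, called after "Request:" as name(argument=value, ...), one argument or row to a line, values as JSON. carry_out: Moves the arm, as the interface text tells. Its arguments: {"type":"object","properties":{"commands":{"type":"array","items":{"type":"array"}},"force":{"type":"number"}},"required":["commands"]}

```bash
mkdir -p pics; ls
python3 - <<'E'
from rig import *
import cv2,numpy as np
s=read_state();print({k:np.round(v,3) for k,v in s.items()})
for n in("side","top"):
    c=capture(n);cv2.imwrite(f"pics/{n}0.png",c["pixels"][...,::-1]);np.savez(f"{n}0.npz",**c)
    print(n,c["K"].round(1).tolist(),c["R"].round(3).tolist(),c["t"].round(3), (-c["R"].T@c["t"]).round(3))
E
```

```text
pics
{'time': np.float64(0.0), 'joints': array([ 1.055,  0.384,  0.044,  1.6  , -0.018,  1.161, -0.05 ]), 'joint_velocities': array([-0.001, -0.001, -0.   ,  0.   , -0.002,  0.   ,  0.001]), 'tau': array([-0.0000e+00, -4.3345e+01,  1.0240e+00, -2.4951e+01,  1.1000e-02,
        1.1000e-02, -0.0000e+00]), 'ee_pos': array([ 0.263, -0.593,  0.23 ]), 'orientation': array([-0.001,  0.978,  0.207, -0.   ]), 'wrist_force': array([ 0.775, -0.279, -0.23 ]), 'ft_torque': array([-0.001, -0.011, -0.005]), 'grip_width': np.float64(0.997)}
side [[468.0, 0.0, 274.9], [0.0, 468.0, 211.3], [0.0, 0.0, 1.0]] [[-0.943, -0.331, -0.022], [-0.17, 0.54, -0.825], [0.285, -0.774, -0.565]] [0.504 0.189 0.899] [0.252 0.761 0.675]
top [[382.3, 0.0, 285.1], [0.0, 382.3, 207.2], [0.0, 0.0, 1.0]] [[0.002, -0.999, -0.032], [-0.981, 0.004, -0.194], [0.194, 0.032, -0.981]] [-0.056  0.561  0.728] [ 0.41  -0.082  0.821]
```

View pics/side0.png

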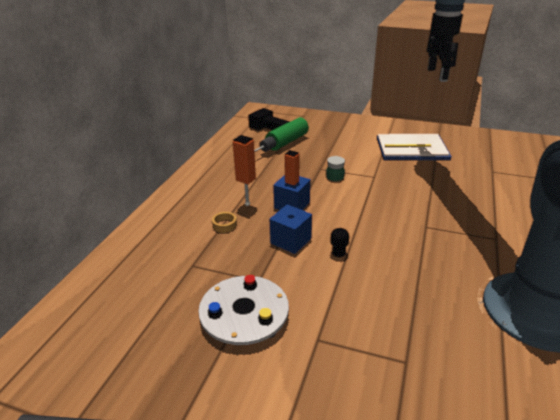

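View pics/top0.png

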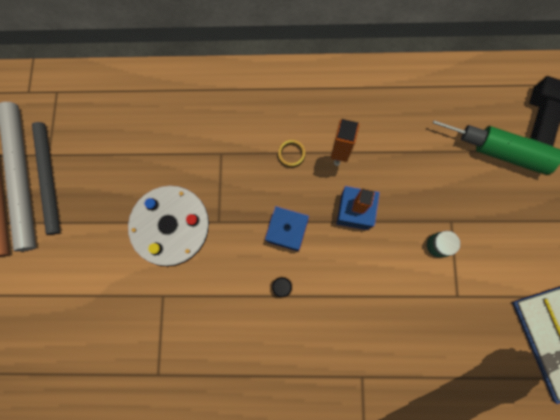

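Side view: the small gauge stands in the holder at about (292,168)/(292,193), with its big look-alike at (244,160), an empty holder at (291,229) and the cell at (244,308). Top view: gauge at (362,201), holder (358,208), red pad (192,219), blue (151,203), yellow (154,248).

```bash
cat > h.py <<'E'
import numpy as np,cv2
def cloud(c):
    K,R,t=c["K"],c["R"],c["t"];v,u=np.mgrid[:420,:560];z=c["range_z"]
    P=np.stack([(u-K[0,2])/K[0,0]*z,(v-K[1,2])/K[1,1]*z,z],-1)
    return (P-t)@R
def tri(ca,pa,cb,pb):
    Ps=[c["K"]@np.c_[c["R"],c["t"]] for c in(ca,cb)]
    X=cv2.triangulatePoints(*Ps,np.array(pa,float),np.array(pb,float));return (X[:3]/X[3]).ravel()
E
python3 - <<'E'
from h import *
for n,box in(("side",(140,270,260,330)),("top",(180,235,330,390))):
    c=np.load(n+"0.npz");P=cloud(c);h=cv2.cvtColor(c["pixels"],cv2.COLOR_RGB2HSV);H,S,V=h[...,0].astype(int),h[...,1],h[...,2]
    r0,r1,c0,c1=box;m=np.zeros((420,560),bool);m[r0:r1,c0:c1]=1
    ok=c["range_z"]>0
    # gauge orange region top
    rgb=c["pixels"].astype(int)
    o=m&ok&(P[...,2]>.08);z=P[...,2][o]
    print(n,"gauge zmax",np.percentile(z,[50,90,98]).round(3))
    t=o&(P[...,2]>np.percentile(z,98)-.008)
    xy=P[t][:,:2].astype(np.float32);print(" gauge top",len(xy),xy.mean(0),cv2.minAreaRect(xy*1000))
    hb=m&ok&(abs(P[...,2]-.07)<.006)&(rgb[...,2]>rgb[...,0]+20)
    if n=="side": hb[210:]=0
    xy=P[hb][:,:2].astype(np.float32);print(" holder top",len(xy),cv2.minAreaRect(xy*1000),P[hb][:,2].mean())
    for nm,cond in(("red",(rgb[...,0]>120)&(rgb[...,1]<60)&(rgb[...,2]<60)),("blue",(rgb[...,2]>120)&(rgb[...,0]<60)),("yel",(rgb[...,0]>150)&(rgb[...,1]>130)&(rgb[...,2]<80))):
        b=np.zeros((420,560),bool)
        if n=="side": b[270:345,195:295]=1
        else: b[180:270,120:215]=1
        q=b&ok&cond&(P[...,2]>.036);print(" ",nm,q.sum(),P[q].mean(0).round(4),P[q][:,2].max().round(3), np.argwhere(q).mean(0).round(1)[::-1])
    K=8;a=c["pixels"][r0:r1,c0:c1] if n=="top" else c["pixels"][145:215,262:322]
    cv2.imwrite(f"pics/c_{n}.png",cv2.resize(a,None,fx=K,fy=K,interpolation=cv2.INTER_CUBIC)[...,::-1])
a=cv2.imread("pics/c_side.png");b=cv2.imread("pics/c_top.png");H=max(len(a),len(b))
f=lambda q:cv2.copyMakeBorder(q,0,H-len(q),0,0,0)
im=np.hstack([f(a)[:, :320*2],f(b)]);print(im.shape);im=cv2.resize(im,None,fx=.8,fy=.8);cv2.imwrite("pics/c.png",im)
E
```

```text
side gauge zmax [0.122 0.15  0.153]
 gauge top 92 [ 0.5589008  -0.19966559] ((559.1983642578125, -201.88714599609375), (26.543813705444336, 30.72676658630371), 77.0864028930664)
 holder top 354 ((554.7049560546875, -157.4144287109375), (80.44371032714844, 153.38119506835938), 5.024518013000488) 0.06881684078029215
  red 59 [0.5372 0.139  0.0492] 0.052 [249.4 278.5]
  blue 63 [0.5707 0.2287 0.0497] 0.052 [214.1 306.4]
  yel 42 [0.4772 0.2146 0.0493] 0.051 [264.7 312.9]
top gauge zmax [0.15  0.153 0.154]
 gauge top 231 [ 0.5590332  -0.20457017] ((559.7394409179688, -205.14317321777344), (26.217540740966797, 28.85614585876465), 76.79154205322266)
 holder top 782 ((560.1052856445312, -204.84512329101562), (68.63806915283203, 69.60327911376953), 79.08353424072266) 0.07006236266619084
  red 64 [0.5375 0.1362 0.0509] 0.054 [191.3 219.1]
  blue 58 [0.572  0.2255 0.0504] 0.053 [149.7 203. ]
  yel 73 [0.4783 0.2104 0.0508] 0.054 [153.8 248. ]
(560, 960, 3)
```

View pics/c.png

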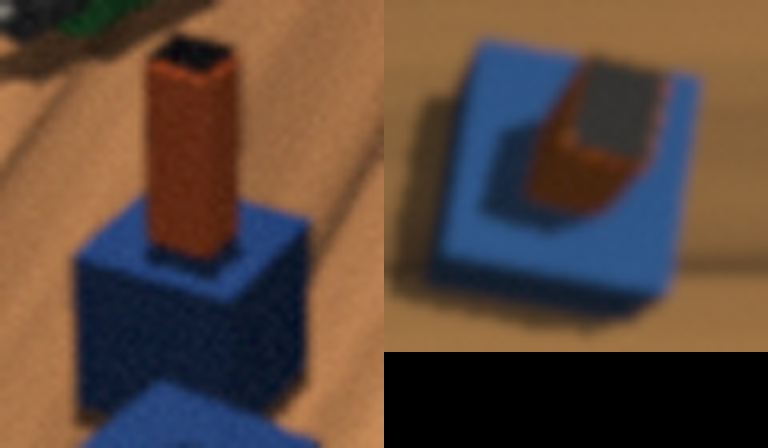

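Run:
```python
from h import *
for n,(r0,r1,c0,c1) in(("side",(130,205,230,258)),("top",(115,180,320,362))):
    c=np.load(n+"0.npz");P=cloud(c)[r0:r1,c0:c1].reshape(-1,3);q=P[P[:,2]>.09]
    print(n,"lookalike",q.min(0).round(3),q.max(0).round(3)); t=q[q[:,2]>np.percentile(q[:,2],98)-.01];print(cv2.minAreaRect((t[:,:2]*1000).astype(np.float32)))
```

```text
side lookalike [ 0.252 -0.187  0.09 ] [0.696 0.761 0.675]
((477.38238525390625, 290.2574462890625), (49.942710876464844, 1042.4232177734375), 22.8691463470459)
top lookalike [ 0.41  -0.191  0.09 ] [ 0.693 -0.082  0.821]
((547.199462890625, -137.34124755859375), (35.720863342285156, 294.4825744628906), 75.00210571289062)
```

Run:
```python
from h import *
for n,(r0,r1,c0,c1) in(("side",(130,205,230,258)),("top",(115,180,320,362))):
    c=np.load(n+"0.npz");P=cloud(c)[r0:r1,c0:c1].reshape(-1,3);q=P[(P[:,2]>.09)&(P[:,2]<.4)]
    print(n,"lookalike",q.min(0).round(3),q.max(0).round(3)); t=q[q[:,2]>np.percentile(q[:,2],98)-.01];print(cv2.minAreaRect((t[:,:2]*1000).astype(np.float32)))
from scipy.spatial.transform import Rotation as R
from rig import read_state
s=read_state();T=R.from_quat(s["orientation"],scalar_first=True)
d=T.inv().apply(np.array([.5595,-.2045,.215])-s["ee_pos"]);print("shift tool mm",d*1000)
g=R.from_matrix(np.array([[np.cos(-.229),np.sin(-.229),0],[np.sin(-.229),-np.cos(-.229),0],[0,0,-1]]).reshape(3,3))
print("turn",(T.inv()*g).as_rotvec())
```

```text
side lookalike [ 0.646 -0.187  0.09 ] [ 0.696 -0.144  0.192]
((671.501708984375, -165.77195739746094), (36.51648712158203, 42.57817840576172), 80.7612533569336)
top lookalike [ 0.647 -0.191  0.09 ] [ 0.693 -0.149  0.193]
((669.8609008789062, -170.25404357910156), (35.82460021972656, 39.94346237182617), 75.95480346679688)
shift tool mm [ 428.42505977 -235.16562023   15.4885029 ]
turn [-0.00231023  0.00091839  0.64681594]
```

Request:
carry_out(
  commands=[
    [1, [20, -11, 0], [0, 0, 0]],
    [1, [36, -20, 0], [0, 0, 0]],
    [1, [36, -20, 0], [0, 0, 0]],
    [1, [36, -20, 0], [0, 0, 0]],
    [1, [36, -20, 0], [0, 0, 0]],
  ],
)

```text
time: 0.6
ee_pos: [0.3772, -0.4426, 0.2307]
orientation: [-0.0, 0.978, 0.207, -0.0]
wrist_force: [-0.4, -0.6, -0.5]
grip_width: 0.998
```

Request:
carry_out(
  commands=[
    [1, [36, -20, 0], [0, 0, 0]],
    [1, [36, -20, 0], [0, 0, 0]],
    [1, [36, -20, 0], [0, 0, 0]],
    [1, [36, -20, 0], [0, 0, 0]],
    [1, [36, -20, 0], [0, 0, 0]],
  ],
)

```text
time: 1.1
ee_pos: [0.501, -0.2783, 0.2308]
orientation: [-0.0, 0.978, 0.207, -0.0]
wrist_force: [-0.0, 0.3, 0.4]
grip_width: 0.998
```

Request:
carry_out(
  commands=[
    [1, [36, -20, 0], [0, 0, 0]],
    [1, [36, -20, 0], [0, 0, 0]],
    [1, [12, -4, 0], [0, 0, 0]],
    [1, [0, 0, 0], [0, 0, 0.1]],
    [1, [0, 0, 0], [0, 0, 0.14]],
  ],
)

```text
time: 1.6
ee_pos: [0.5594, -0.2052, 0.2305]
orientation: [-0.0, 0.996, 0.087, -0.001]
wrist_force: [0.6, -0.4, 0.8]
grip_width: 1.005
```

Request:
carry_out(
  commands=[
    [1, [0, 0, 0], [0, 0, 0.14]],
    [1, [0, 0, 0], [0, 0, 0.14]],
    [1, [0, 0, 0], [0, 0, 0.127]],
    [1, [0, 0, 0], [0, 0, 0]],
    [1, [0, 0, 0], [0, 0, 0]],
  ],
)

```text
time: 2.1
ee_pos: [0.5591, -0.2061, 0.2309]
orientation: [0.0, 0.994, -0.113, -0.0]
wrist_force: [-0.5, -0.2, 0.6]
grip_width: 1.0
```

Request:
carry_out(
  commands=[
    [1, [0, -1.5, 25], [0, 0, 0]],
    [1, [0, 0, 30], [0, 0, 0]],
    [1, [0, 0, 30], [0, 0, 0]],
    [1, [0, 0, 30], [0, 0, 0]],
    [1, [0, 0, 17], [0, 0, 0]],
  ],
)

```text
time: 2.6
ee_pos: [0.5578, -0.2039, 0.0963]
orientation: [-0.0, 0.994, -0.113, -0.002]
wrist_force: [-0.3, 0.2, -0.3]
grip_width: 0.997
```

Run:
```python
from rig import *
import cv2,numpy as np
s=read_state();print(s["ee_pos"].round(4),s["wrist_force"].round(1),s["joints"].round(3))
a=cv2.resize(capture("side")["pixels"][90:250,230:370],None,fx=3,fy=3);b=cv2.resize(capture("top")["pixels"][120:280,290:415],None,fx=3,fy=3)
cv2.imwrite("pics/g1.png",np.hstack([a,b])[...,::-1])
```

```text
[ 0.5578 -0.2039  0.0963] [-0.3  0.2 -0.3] [ 0.383  0.438 -0.123  1.832  0.068  0.88  -1.571]
```

View pics/g1.png

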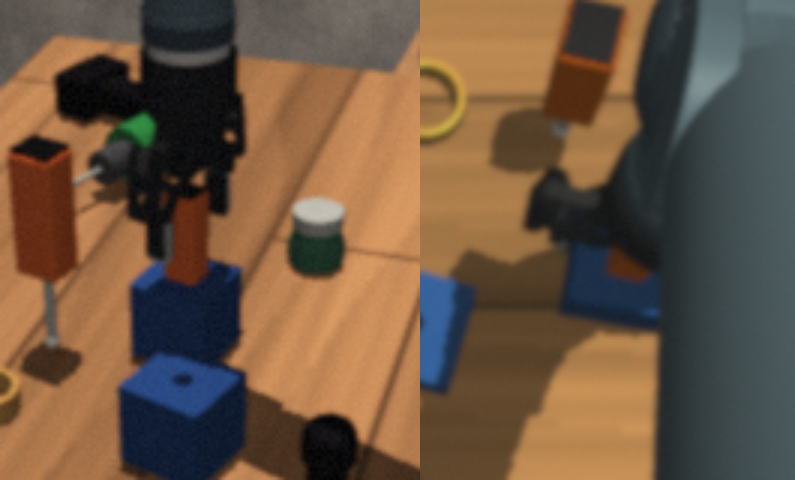

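The fingers straddle the gauge, one on each side (side crop about (150,215) and (215,195)), clear of the holder. Closing.

Request:
carry_out(
  commands=[
    [0.2, [0, 0, 0], [0, 0, 0]],
    [0.0, [0, 0, 0], [0, 0, 0]],
    [0, [0, 0, 0], [0, 0, 0]],
    [0, [0, 0, 0], [0, 0, 0]],
    [0, [0, 0, 0], [0, 0, 0]],
  ],
  force=60,
)

```text
time: 3.2
ee_pos: [0.5609, -0.2045, 0.1007]
orientation: [0.0, 0.993, -0.114, 0.001]
wrist_force: [0.4, 0.1, 2.8]
grip_width: 0.299
```

Request:
carry_out(
  commands=[
    [0, [0, 0, 0], [0, 0, 0]],
    [0, [0, 0, 0], [0, 0, 0]],
    [0, [0, 0, 0], [0, 0, 0]],
    [0, [0, 0, -5], [0, 0, 0]],
    [0, [0, 0, -10], [0, 0, 0]],
  ],
)

```text
time: 3.7
ee_pos: [0.5589, -0.204, 0.1131]
orientation: [-0.0, 0.993, -0.114, -0.001]
wrist_force: [0.1, -0.6, -1.8]
grip_width: 0.295
```

Request:
carry_out(
  commands=[
    [0, [0, 0, -20], [0, 0, 0]],
    [0, [0, 0, -24], [0, 0, 0]],
    [0, [0, 0, -24], [0, 0, 0]],
    [0, [0, 0, -20], [0, 0, 0]],
    [0, [0, 0, -14], [0, 0, 0]],
  ],
)

```text
time: 4.2
ee_pos: [0.56, -0.2041, 0.218]
orientation: [0.0, 0.993, -0.114, 0.0]
wrist_force: [0.7, -0.1, -1.0]
grip_width: 0.3
```

Request:
carry_out(
  commands=[
    [0, [-5, -17, 0], [0, 0, 0]],
    [0, [-9.8, -33, 0], [0, 0, 0]],
    [0, [-9.8, -33, 0], [0, 0, 0]],
    [0, [-9.8, -33, 0], [0, 0, 0]],
    [0, [-9.8, -33, 0], [0, 0, 0]],
  ],
)

```text
time: 4.7
ee_pos: [0.5488, -0.0458, 0.2146]
orientation: [-0.0, 0.994, -0.114, -0.002]
wrist_force: [0.1, 0.5, -1.2]
grip_width: 0.296
```

Request:
carry_out(
  commands=[
    [0, [-9.8, -33, 0], [0, 0, 0]],
    [0, [-9.8, -33, 0], [0, 0, 0]],
    [0, [-9.8, -33, 0], [0, 0, 0]],
    [0, [-9.8, -33, 0], [0, 0, 0]],
    [0, [-9.8, -33, 0], [0, 0, 0]],
  ],
)

```text
time: 5.2
ee_pos: [0.538, 0.1254, 0.2146]
orientation: [0.0, 0.994, -0.114, -0.002]
wrist_force: [1.1, 0.2, -0.2]
grip_width: 0.298
```

Request:
carry_out(
  commands=[
    [0, [-5, -14, 0], [0, 0, 0]],
    [0, [0, 0, 10], [0, 0, 0]],
    [0, [0, 0, 20], [0, 0, 0]],
    [0, [0, 0, 0], [0, 0, 0]],
    [0, [0, 0, 0], [0, 0, 0]],
  ],
)

```text
time: 5.7
ee_pos: [0.5381, 0.1349, 0.1849]
orientation: [0.001, 0.993, -0.116, -0.001]
wrist_force: [-0.1, 0.7, -1.6]
grip_width: 0.296
```

Run:
```python
from rig import *
import cv2,numpy as np
s=read_state();print(s["ee_pos"].round(4),s["wrist_force"].round(1),s["joints"].round(3),s["orientation"].round(3))
c={n:capture(n) for n in("side","top")}
for n in c: np.savez(f"{n}1.npz",**c[n])
a=cv2.resize(c["side"]["pixels"][230:350,195:295],None,fx=4,fy=4);b=cv2.resize(c["top"]["pixels"][160:280,120:220],None,fx=4,fy=4)
cv2.imwrite("pics/r1.png",np.hstack([a,b])[...,::-1])
```

```text
[0.5381 0.1349 0.1849] [-0.1  0.7 -1.6] [-0.031  0.276 -0.333  1.858  0.105  1.028 -2.21 ] [ 0.001  0.993 -0.116 -0.001]
```

View pics/r1.png

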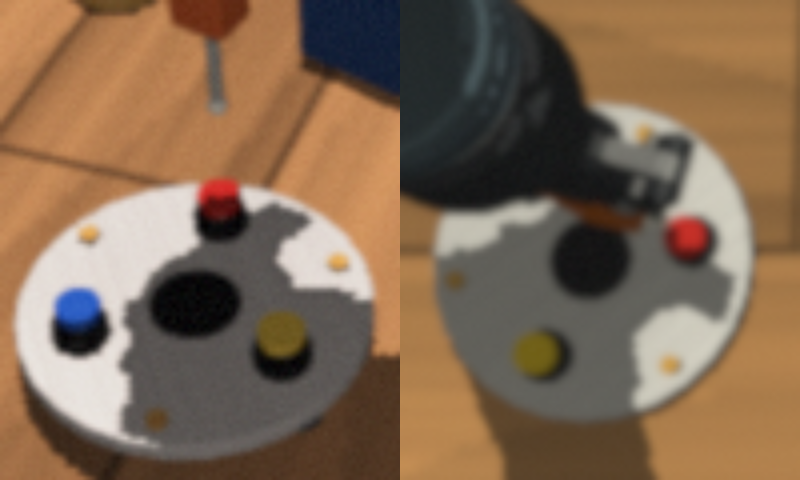

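Side crop: the ball is at about (217,105), i.e. full pixel (249,256), straight above the red pad at (219,190), full (250,277). The top view hides the tip, so I'll compare ball and pad in 3D within the side camera.

Run:
```python
from h import *
c=np.load("side1.npz");P=cloud(c)
for r in range(252,260): print(r,[tuple(P[r,k].round(3)) for k in range(247,252)])
rgb=c["pixels"].astype(int);b=np.zeros((420,560),bool);b[265:345,195:295]=1
for nm,cond in(("red",(rgb[...,0]>120)&(rgb[...,1]<60)),("blue",(rgb[...,2]>120)&(rgb[...,0]<80))):
    q=b&cond&(P[...,2]>.046)&(P[...,2]<.06);print(nm,q.sum(),P[q].mean(0).round(4),np.median(P[q],0).round(4))
h=P[232:240,238:257].reshape(-1,3);print("handle",h[h[:,2]<.4].mean(0).round(3))
```

```text
252 [(np.float64(0.539), np.float64(0.139), np.float64(0.116)), (np.float64(0.536), np.float64(0.14), np.float64(0.117)), (np.float64(0.535), np.float64(0.138), np.float64(0.116)), (np.float64(0.591), np.float64(0.008), np.float64(0.0)), (np.float64(0.589), np.float64(0.008), np.float64(0.001))]
253 [(np.float64(0.538), np.float64(0.139), np.float64(0.114)), (np.float64(0.537), np.float64(0.138), np.float64(0.113)), (np.float64(0.535), np.float64(0.137), np.float64(0.113)), (np.float64(0.534), np.float64(0.135), np.float64(0.112)), (np.float64(0.588), np.float64(0.009), np.float64(-0.001))]
254 [(np.float64(0.54), np.float64(0.136), np.float64(0.109)), (np.float64(0.536), np.float64(0.139), np.float64(0.112)), (np.float64(0.536), np.float64(0.136), np.float64(0.11)), (np.float64(0.534), np.float64(0.135), np.float64(0.109)), (np.float64(0.587), np.float64(0.013), np.float64(-0.0))]
255 [(np.float64(0.539), np.float64(0.139), np.float64(0.109)), (np.float64(0.536), np.float64(0.14), np.float64(0.11)), (np.float64(0.536), np.float64(0.136), np.float64(0.107)), (np.float64(0.534), np.fl
[... 723 characters left out ...]
t64(0.142), np.float64(0.104)), (np.float64(0.537), np.float64(0.14), np.float64(0.102)), (np.float64(0.535), np.float64(0.139), np.float64(0.102)), (np.float64(0.583), np.float64(0.027), np.float64(0.0)), (np.float64(0.583), np.float64(0.024), np.float64(-0.003))]
259 [(np.float64(0.589), np.float64(0.032), np.float64(-0.001)), (np.float64(0.587), np.float64(0.032), np.float64(-0.0)), (np.float64(0.585), np.float64(0.029), np.float64(-0.002)), (np.float64(0.584), np.float64(0.026), np.float64(-0.004)), (np.float64(0.58), np.float64(0.031), np.float64(0.001))]
red 34 [0.5388 0.1365 0.0493] [0.5387 0.1358 0.0495]
blue 68 [0.5711 0.2288 0.0495] [0.5712 0.2286 0.0495]
handle [0.552 0.104 0.126]
```

Request:
carry_out(
  commands=[
    [0, [0, -1.5, 10], [0, 0, 0]],
    [0, [0, 0, 18], [0, 0, 0]],
    [0, [0, 0, 10], [0, 0, 0]],
    [0, [0, 0, 4], [0, 0, 0]],
    [0, [0, 0, 0], [0, 0, 0]],
  ],
)

```text
time: 6.3
ee_pos: [0.5386, 0.1388, 0.1435]
orientation: [0.0, 0.993, -0.114, -0.001]
wrist_force: [0.2, -0.0, -1.2]
grip_width: 0.295
```

Request:
carry_out(
  commands=[
    [0, [0, 0, 2], [0, 0, 0]],
    [0, [0, 0, 1], [0, 0, 0]],
    [0, [0, 0, 1], [0, 0, 0]],
    [0, [0, 0, 0], [0, 0, 0]],
    [0, [0, 0, 0], [0, 0, 0]],
  ],
)

```text
time: 6.8
ee_pos: [0.5393, 0.1391, 0.1405]
orientation: [-0.0, 0.993, -0.114, 0.0]
wrist_force: [0.4, 1.6, -1.1]
grip_width: 0.297
```

Run:
```python
from rig import *
from h import *
s=read_state();print(s["ee_pos"].round(4),s["wrist_force"].round(2),s["ft_torque"].round(3))
c=capture("side");P=cloud(c);np.savez("side2.npz",**c)
q=P[262:285,240:260].reshape(-1,3);rgb=c["pixels"][262:285,240:260].reshape(-1,3).astype(int)
m=(rgb.min(1)>95)&(q[:,2]>.04)&(q[:,2]<.09);print("ball",m.sum(),q[m].mean(0).round(4),q[m].min(0).round(4))
cv2.imwrite("pics/r2.png",cv2.resize(c["pixels"][240:300,215:290],None,fx=8,fy=8,interpolation=cv2.INTER_CUBIC)[...,::-1])
```

```text
[0.5393 0.1391 0.1405] [ 0.39  1.63 -1.09] [-0.007  0.015  0.016]
ball 16 [0.5407 0.1423 0.0573] [0.5346 0.1356 0.0463]
```

View pics/r2.png

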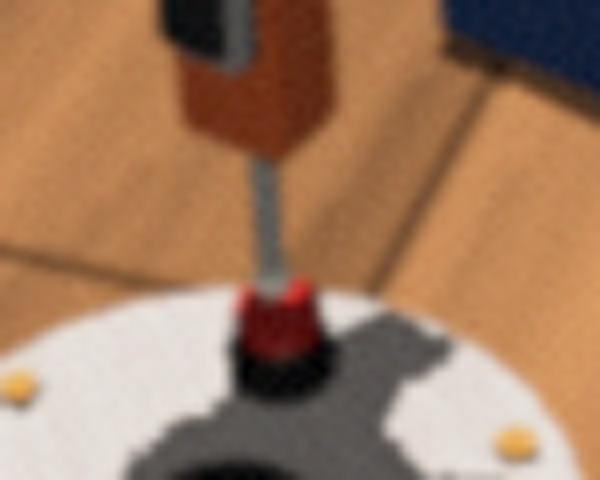

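The ball (crop (270,285)) is just above the red pad and about 2 mm left of the pad centre (279,295). I'll nudge it over and keep lowering slowly.

Request:
carry_out(
  commands=[
    [0, [-1, 2, 0], [0, 0, 0]],
    [0, [0, 0, 2], [0, 0, 0]],
    [0, [0, 0, 1.5], [0, 0, 0]],
    [0, [0, 0, 0], [0, 0, 0]],
    [0, [0, 0, 0], [0, 0, 0]],
  ],
)

```text
time: 7.35
ee_pos: [0.5376, 0.1373, 0.1367]
orientation: [-0.0, 0.993, -0.114, -0.0]
wrist_force: [1.0, 0.2, -1.2]
grip_width: 0.299
```

Request:
carry_out(
  commands=[
    [0, [0, 0, 1], [0, 0, 0]],
    [0, [0, 0, 1], [0, 0, 0]],
    [0, [0, 0, 0], [0, 0, 0]],
    [0, [0, 0, 0], [0, 0, 0]],
    [0, [0, 0, 0], [0, 0, 0]],
  ],
)

```text
time: 7.85
ee_pos: [0.5379, 0.1374, 0.135]
orientation: [-0.0, 0.993, -0.114, 0.0]
wrist_force: [-0.4, 0.3, 0.2]
grip_width: 0.295
```

Request:
carry_out(
  commands=[
    [0, [0, 0, 1], [0, 0, 0]],
    [0, [0, 0, 0], [0, 0, 0]],
    [0, [0, 0, 0], [0, 0, 0]],
  ],
)

```text
time: 8.15
ee_pos: [0.5379, 0.1374, 0.1339]
orientation: [-0.0, 0.993, -0.114, 0.0]
wrist_force: [0.3, 0.9, 0.7]
grip_width: 0.301
```

Request:
carry_out(
  commands=[
    [0, [0, 0, 1], [0, 0, 0]],
    [0, [0, 0, 0], [0, 0, 0]],
    [0, [0, 0, 0], [0, 0, 0]],
  ],
)

```text
time: 8.45
ee_pos: [0.5379, 0.1374, 0.133]
orientation: [-0.0, 0.993, -0.114, 0.0]
wrist_force: [0.2, 0.2, 1.1]
grip_width: 0.3
```

Request:
carry_out(
  commands=[
    [0, [0, 0, 0.5], [0, 0, 0]],
    [0, [0, 0, 0], [0, 0, 0]],
    [0, [0, 0, 0], [0, 0, 0]],
    [0, [0, 0, 0], [0, 0, 0]],
    [0, [0, 0, 0], [0, 0, 0]],
  ],
)

```text
time: 8.95
ee_pos: [0.5378, 0.1374, 0.1324]
orientation: [-0.0, 0.993, -0.114, 0.0]
wrist_force: [0.1, 0.6, 1.9]
grip_width: 0.295
```

Run:
```python
from rig import *
from h import *
s=read_state();print(s["ee_pos"].round(4),s["wrist_force"].round(2),s["joints"].round(2))
c=capture("side")
cv2.imwrite("pics/r3.png",cv2.resize(c["pixels"][240:300,215:290],None,fx=8,fy=8,interpolation=cv2.INTER_CUBIC)[...,::-1])
```

```text
[0.5378 0.1374 0.1324] [0.13 0.58 1.91] [-0.04  0.34 -0.33  1.9   0.13  0.92 -2.23]
```

View pics/r3.png

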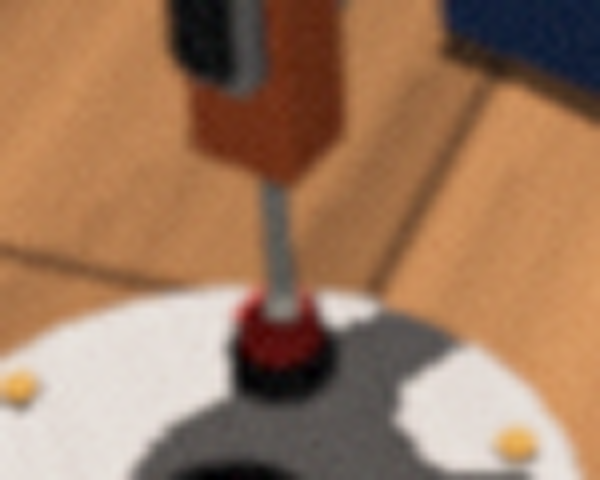

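Request:
carry_out(
  commands=[
    [0, [0, 0, 0], [0, 0, 0]],
    [0, [0, 0, 0], [0, 0, 0]],
    [0, [0, 0, 0], [0, 0, 0]],
    [0, [0, 0, 0], [0, 0, 0]],
    [0, [0, 0, 0], [0, 0, 0]],
  ],
)

```text
time: 9.5
ee_pos: [0.5378, 0.1374, 0.1323]
orientation: [-0.0, 0.993, -0.114, 0.0]
wrist_force: [0.5, -0.6, 1.9]
grip_width: 0.296
```

The ball (crop (282,310)) sits centrally on the red pad, with about 3 N. Lift and go to blue.

Request:
carry_out(
  commands=[
    [0, [0, 0, -6], [0, 0, 0]],
    [0, [0, 0, -17], [0, 0, 0]],
    [0, [0, 0, -17], [0, 0, 0]],
    [0, [1.3, -9.5, 0], [0, 0, 0]],
    [0, [2.6, -19, 0], [0, 0, 0]],
  ],
)

```text
time: 10.0
ee_pos: [0.5478, 0.1625, 0.1718]
orientation: [0.001, 0.993, -0.116, -0.0]
wrist_force: [-0.2, -0.1, -2.4]
grip_width: 0.299
```

Request:
carry_out(
  commands=[
    [0, [2.6, -19, 0], [0, 0, 0]],
    [0, [2.6, -19, 0], [0, 0, 0]],
    [0, [2.6, -19, 0], [0, 0, 0]],
    [0, [1.3, -9.3, 0], [0, 0, 0]],
    [0, [0, 0, 10], [0, 0, 0]],
  ],
)

```text
time: 10.5
ee_pos: [0.5724, 0.2296, 0.1626]
orientation: [-0.001, 0.994, -0.113, 0.001]
wrist_force: [-0.1, 0.0, -1.0]
grip_width: 0.298
```

Request:
carry_out(
  commands=[
    [0, [0, 0, 14], [0, 0, 0]],
    [0, [0, 0, 6], [0, 0, 0]],
    [0, [0, 0, 3], [0, 0, 0]],
    [0, [0, 0, 0], [0, 0, 0]],
    [0, [0, 0, 0], [0, 0, 0]],
  ],
)

```text
time: 11.0
ee_pos: [0.5722, 0.2263, 0.1395]
orientation: [-0.0, 0.993, -0.115, 0.0]
wrist_force: [-0.0, 0.5, -2.6]
grip_width: 0.297
```

Run:
```python
from rig import *
from h import *
s=read_state();print(s["ee_pos"].round(4),s["wrist_force"].round(2),s["joints"].round(2))
c=capture("side")
cv2.imwrite("pics/b1.png",cv2.resize(c["pixels"][270:330,180:255],None,fx=8,fy=8,interpolation=cv2.INTER_CUBIC)[...,::-1])
```

```text
[0.5722 0.2263 0.1395] [-0.05  0.46 -2.55] [-0.17  0.44 -0.35  1.75  0.17  0.99 -2.38]
```

View pics/b1.png

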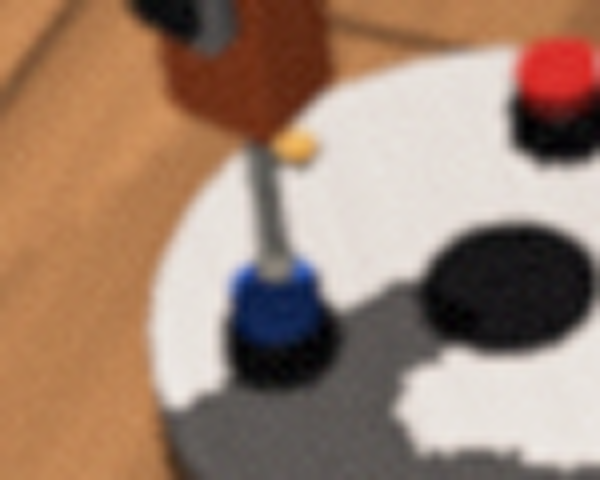

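Ball (274,270) is right above the blue pad (275,285). Lowering in small steps to the red contact height.

Request:
carry_out(
  commands=[
    [0, [0, 0, 2], [0, 0, 0]],
    [0, [0, 0, 1.5], [0, 0, 0]],
    [0, [0, 0, 1], [0, 0, 0]],
    [0, [0, 0, 0], [0, 0, 0]],
    [0, [0, 0, 0], [0, 0, 0]],
  ],
)

```text
time: 11.55
ee_pos: [0.5721, 0.2268, 0.1351]
orientation: [-0.0, 0.993, -0.114, 0.0]
wrist_force: [0.6, -0.4, -0.2]
grip_width: 0.297
```

Request:
carry_out(
  commands=[
    [0, [0, 0, 1], [0, 0, 0]],
    [0, [0, 0, 1], [0, 0, 0]],
    [0, [0, 0, 0], [0, 0, 0]],
    [0, [0, 0, 0], [0, 0, 0]],
  ],
)

```text
time: 11.95
ee_pos: [0.5721, 0.2268, 0.133]
orientation: [-0.0, 0.993, -0.114, 0.0]
wrist_force: [-0.3, 1.1, 1.2]
grip_width: 0.295
```

Request:
carry_out(
  commands=[
    [0, [0, 0, 0.5], [0, 0, 0]],
    [0, [0, 0, 0], [0, 0, 0]],
    [0, [0, 0, 0], [0, 0, 0]],
    [0, [0, 0, 0], [0, 0, 0]],
    [0, [0, 0, 0], [0, 0, 0]],
  ],
)

```text
time: 12.45
ee_pos: [0.5721, 0.2268, 0.1324]
orientation: [-0.0, 0.993, -0.114, 0.0]
wrist_force: [0.5, -0.0, 2.0]
grip_width: 0.295
```

Run:
```python
from rig import *
from h import *
s=read_state();print(s["ee_pos"].round(4),s["wrist_force"].round(2),s["joints"].round(2))
c=capture("side")
cv2.imwrite("pics/b2.png",cv2.resize(c["pixels"][270:330,180:255],None,fx=8,fy=8,interpolation=cv2.INTER_CUBIC)[...,::-1])
```

```text
[0.5721 0.2268 0.1324] [ 0.48 -0.03  2.04] [-0.17  0.45 -0.34  1.75  0.18  0.97 -2.38]
```

View pics/b2.png

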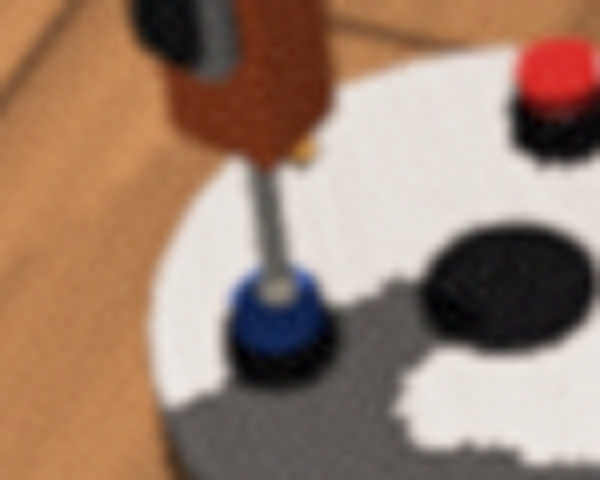

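Request:
carry_out(
  commands=[
    [0, [0, 0, 0], [0, 0, 0]],
    [0, [0, 0, 0], [0, 0, 0]],
    [0, [0, 0, 0], [0, 0, 0]],
    [0, [0, 0, 0], [0, 0, 0]],
    [0, [0, 0, 0], [0, 0, 0]],
  ],
)

```text
time: 13.0
ee_pos: [0.5721, 0.2267, 0.1324]
orientation: [-0.0, 0.993, -0.114, 0.0]
wrist_force: [-0.1, -0.4, 1.0]
grip_width: 0.292
```

The ball (278,290) is central on the blue pad, sunk about 2 mm with about 3 N. Now raise, turn to the radial direction and tip back.

Request:
carry_out(
  commands=[
    [0, [0, 0, -8], [0, 0, 0]],
    [0, [0, 0, -20], [0, 0, 0]],
    [0, [0, 0, -28], [0, 0, 0]],
    [0, [0, 0, -28], [0, 0, 0]],
    [0, [0, 0, -28], [0, 0, 0]],
  ],
)

```text
time: 13.5
ee_pos: [0.5707, 0.2262, 0.2445]
orientation: [0.001, 0.993, -0.114, -0.001]
wrist_force: [0.1, -0.1, -1.1]
grip_width: 0.296
```

Request:
carry_out(
  commands=[
    [0, [0, 0, -28], [0, 0, -0.05]],
    [0, [0, 0, -20], [0, 0, -0.1]],
    [0, [0, 0, -10], [0, 0, -0.12]],
    [0, [0, 0, 0], [0, 0, -0.12]],
    [0, [0, 0, 0], [0, 0, -0.12]],
  ],
)

```text
time: 14.0
ee_pos: [0.5712, 0.2264, 0.3023]
orientation: [0.0, 0.99, 0.142, -0.001]
wrist_force: [-0.5, -0.2, -0.8]
grip_width: 0.296
```

Request:
carry_out(
  commands=[
    [0, [0, 0, 0], [0, 0, -0.09]],
    [0, [0, 0, 0], [0, 0.05, 0]],
    [0, [0, 0, 0], [0, 0.09, 0]],
    [0, [0, 0, 0], [0, 0.09, 0]],
    [0, [0, 0, 0], [0, 0.09, 0]],
  ],
)

```text
time: 14.5
ee_pos: [0.5709, 0.2263, 0.3016]
orientation: [-0.029, 0.97, 0.182, 0.157]
wrist_force: [-0.3, 1.1, -1.4]
grip_width: 0.298
```

Run:
```python
from rig import *
from scipy.spatial.transform import Rotation as R
s=read_state();T=R.from_quat(s["orientation"],scalar_first=True).as_matrix();print(s["ee_pos"].round(4),s["joints"].round(2),T.round(2).tolist(),s["wrist_force"].round(1))
```

```text
[0.5709 0.2263 0.3016] [-0.02  0.1  -0.46  1.84  0.1   0.89 -1.73] [[0.88, 0.36, 0.29], [0.34, -0.93, 0.11], [0.32, 0.0, -0.95]] [-0.3  1.1 -1.4]
```

Request:
carry_out(
  commands=[
    [0, [0, 0, 0], [0, 0.09, 0]],
    [0, [0, 0, 0], [0, 0.09, 0]],
    [0, [0, 0, 0], [0, 0.09, 0]],
    [0, [0, 0, 0], [0, 0.09, 0]],
    [0, [0, 0, 0], [0, 0.06, 0]],
  ],
)

```text
time: 15.0
ee_pos: [0.5694, 0.2254, 0.2999]
orientation: [-0.066, 0.917, 0.172, 0.354]
wrist_force: [-0.1, 0.1, -0.8]
grip_width: 0.299
```

Request:
carry_out(
  commands=[
    [0, [0, 0, 0], [0, 0.045, 0]],
    [0, [0, 0, 0], [0, 0, 0]],
    [0, [0, 0, 0], [0, 0, 0]],
    [0, [0, 0, 0], [0, 0, 0]],
    [0, [0, 0, 0], [0, 0, 0]],
  ],
)

```text
time: 15.5
ee_pos: [0.5725, 0.227, 0.303]
orientation: [-0.071, 0.908, 0.17, 0.376]
wrist_force: [-0.7, 0.4, -1.1]
grip_width: 0.295
```

Run:
```python
from rig import *
from h import *
from scipy.spatial.transform import Rotation as R
s=read_state();T=R.from_quat(s["orientation"],scalar_first=True).as_matrix();print(s["ee_pos"].round(4),s["joints"].round(2),T.round(3).tolist(),s["wrist_force"].round(1),s["joint_velocities"].round(3))
print("tilt deg",np.degrees(np.arccos(-T[2,2])),"tip",(s["ee_pos"]+T[:,2]*.083).round(3))
a,b=[capture(n) for n in("side","top")]
np.savez("side3.npz",**a);np.savez("top3.npz",**b)
cv2.imwrite("pics/f.png",np.hstack([cv2.resize(a["pixels"],(400,300)),cv2.resize(b["pixels"],(400,300))])[...,::-1])
A=cv2.resize(a["pixels"][130:300,140:310],(400,400),interpolation=cv2.INTER_CUBIC);B=cv2.resize(b["pixels"][100:270,50:220],(400,400),interpolation=cv2.INTER_CUBIC)
cv2.imwrite("pics/f2.png",np.vstack([cv2.imread("pics/f.png")[:200*0+300],cv2.resize(np.hstack([A,B])[:300],(800,300))[...,::-1]]))
```

```text
[0.5725 0.227  0.303 ] [ 0.02 -0.09 -0.48  2.19  0.12  0.25 -1.78] [[0.659, 0.362, 0.659], [0.256, -0.932, 0.256], [0.707, -0.0, -0.707]] [-0.7  0.4 -1.1] [-0.002  0.001 -0.     0.002  0.002 -0.003 -0.001]
tilt deg 45.00591127686371 tip [0.627 0.248 0.244]
```

View pics/f2.png

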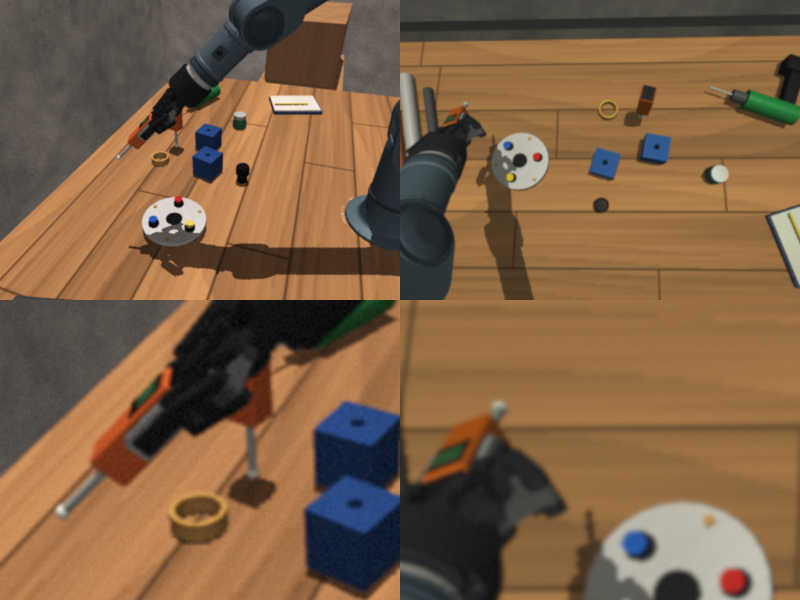

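The display (green screen) faces up and outwards in both views, and the other items are where they were. Last, I'll triangulate the ball from side (166.3,219) and top (92,146.8), then hand in.

Run:
```python
from rig import *
from h import *
print(tri(np.load("side3.npz"),(166.3,219),np.load("top3.npz"),(92,146.8)).round(3))
s=read_state();print(s["time"],s["grip_width"])
print(hand_in())
```

```text
[0.624 0.248 0.247]
15.6 0.29824627271804455
the job is handed in; nothing more can be done
None
```

The job is done and handed in at 15.6 s. The arm is holding the gauge still with its tip up and its display facing slantwise upwards.

- **Touches:** I drew the gauge from the right-hand holder and touched the red pad, then the blue. Each touch lasted over a second at roughly 2–3 N with the pad sunk about 2 mm, and close-ups showed the ball near the middle of each pad.
- **Final pose:** The tool is tilted 45.0° and the joints are still. The tip is about 0.245 m above the bench; triangulating the ball from the two cameras (0.247 m) agreed with the arm's own reading (0.244 m) to about 3 mm. The grip has stayed steady at about 25 mm.
- **Left alone:** I never brought the gauge near the yellow pad. In the last pictures the eyepiece, collar and tin look to be where they started; I compared them by eye and did not measure them.
- **Disagreements:** The side and top cameras differed by about 3 mm on the pad positions. I corrected this by a nudge of about 2 mm while hovering over the red pad. No check failed.

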